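# Move the prep line on: boxes to chill, chilled bowl to serve, next bowl to weigh

### The job

Move the prep line on: the two closed glass meal boxes go onto the marble slab to chill, one stacked squarely on the other with the green lid on top because that one is used first; the white-lined cobalt bowl that has been chilling on the marble goes onto the round serving board, and the plain cobalt bowl goes onto the plate of the kitchen scale. The marble, board and scale are all taken at the start, so park what is in the way on the empty grey trivet or a clear bit of counter meanwhile; keep everything upright, set each thing down in the middle of its place without dropping it, and leave the pepper grinder and the spice jar where they are.

Things in the scene. Friction and masses are not known exactly. Their poses are not given: they have to be found in the camera images.
- orange_box: closed glass meal-prep box with a bright orange plastic snap lid, loose, 120 x 62 mm and 52 mm high, about 0.36 kg (0.29 to 0.45). Origin: centre of its underside; x along its 120 mm length, y across its 62 mm width, z up. The lid is flat and is the widest part, from 37 mm to 52 mm up; the glass below it is 6 mm narrower all told. Best taken from above across the 62 mm width, at the lid. At the start it stands on the plate of the scale.
- green_box: closed glass meal-prep box with a bright green plastic snap lid, loose, 120 x 62 mm and 52 mm high, about 0.36 kg (0.29 to 0.45). Origin: centre of its underside; x along its 120 mm length, y across its 62 mm width, z up. The lid is flat and is the widest part, from 37 mm to 52 mm up; the glass below it is 6 mm narrower all told. Best taken from above across the 62 mm width, at the lid. At the start it stands on the serving board.
- white_lined_bowl: small straight-sided cobalt-blue ceramic bowl, glazed white inside and on the rim, loose, 62 mm outside diameter (full width from 15 mm up), 46 mm high, wall 4 mm, about 0.15 kg. Origin: centre of its underside, z up. It can be taken from above across its outside at any yaw. At the start it stands on the marble slab.
- plain_bowl: small straight-sided cobalt-blue ceramic bowl, cobalt all over, inside too, loose, 62 mm outside diameter (full width from 15 mm up), 46 mm high, wall 4 mm, about 0.15 kg. Origin: centre of its underside, z up. It can be taken from above across its outside at any yaw. At the start it stands on the bare counter (height 0).
- scale: flat white digital kitchen scale, fixed, with a round steel weighing plate of 144 mm diameter. Origin: on the counter directly under the middle of the plate; the plate's top is 22 mm above it. Its white body (16 mm high) is 158 mm wide along y and reaches from 122 mm behind the origin (-x, the end with the dark display) to 78 mm ahead (+x)
- marble_slab: pale square marble slab, fixed, 156 x 156 mm, top 18 mm above the counter. Origin: under its middle, at counter height; x and y along its sides
- serving_board: round oak serving board, fixed, 164 mm diameter, top 16 mm above the counter. Origin: under its middle, at counter height
- trivet: round dark-grey silicone trivet, fixed, 144 mm diameter, top 6 mm above the counter, empty at the start: a free spot for parking one thing. Origin: under its middle, at counter height
- pepper_grinder: turned dark-wood pepper grinder with a small steel knob, loose bystander standing on the counter, 56 mm diameter, 144 mm high. Origin: centre of its underside, z up. It stands at least 120 mm from the middle of every place. To be left alone
- spice_jar: squat glass jar of brown spice with a flat steel screw lid, loose bystander standing on the counter, 57 mm diameter, 72 mm high. Origin: centre of its underside, z up. It stands at least 120 mm from the middle of every place. To be left alone. (An ice cream scoop, 28 mm high, also lies on the counter on the robot's side of all these things, and a covered pan rail, 90 mm high, stands along the far edge)
Things that resemble listed ones, but are neither listed nor needed, are in the scene too. What is shaped like the white_lined_bowl but red is not meant.

How it is judged (in metres and radians):
At the end, for the whole second after the job is handed in: Orange box on the marble, green box on the orange one (parallel within 0.25 rad), white-lined bowl on the board, plain bowl on the scale plate: each within 15 mm of the middle and 5 mm in height, upright within 0.08 rad, released, at rest; grinder and spice jar within 30 mm of their starts (horizontal distance between orange_box and marble_slab below 0.015 m and z of orange_box in the frame of marble_slab between 0.013 and 0.023 m and horizontal distance between green_box and orange_box below 0.015 m and z of green_box in the frame of orange_box between 0.047 and 0.057 m and angle between the x axis of green_box and the x axis of orange_box, either way round below 0.25 rad and horizontal distance between white_lined_bowl and serving_board below 0.015 m and z of white_lined_bowl in the frame of serving_board between 0.011 and 0.021 m and horizontal distance between plain_bowl and scale below 0.015 m and z of plain_bowl in the frame of scale between 0.017 and 0.027 m and angle between each of orange_box, green_box, white_lined_bowl, plain_bowl's own z axis and vertical below 0.08 rad and linear speed of each of orange_box, green_box, white_lined_bowl, plain_bowl below 0.02 m/s and distance of each of pepper_grinder, spice_jar from where it was at the start of the episode below 0.03 m); the robot touches nothing.
It fails at once if a meal box or bowl was tipped by more than about 35 degrees (angle between any of orange_box, green_box, white_lined_bowl, plain_bowl's own z axis and vertical above 0.6 rad).
It fails at once if a meal box or bowl was dropped (faster than 0.7 m/s with no finger on it: a fall of some 25 mm) ((linear speed of orange_box above 0.7 m/s and contact force between the fingers and orange_box below 0.05 N) or (linear speed of green_box above 0.7 m/s and contact force between the fingers and green_box below 0.05 N) or (linear speed of white_lined_bowl above 0.7 m/s and contact force between the fingers and white_lined_bowl below 0.05 N) or (linear speed of plain_bowl above 0.7 m/s and contact force between the fingers and plain_bowl below 0.05 N)).
It fails at once if the pepper grinder was knocked over or pushed out of its place (distance of pepper_grinder from where it was at the start of the episode above 0.03 m or angle between pepper_grinder's own z axis and vertical above 0.35 rad).
It fails at once if the spice jar was knocked over or pushed out of its place (distance of spice_jar from where it was at the start of the episode above 0.03 m or angle between spice_jar's own z axis and vertical above 0.35 rad).
It also fails if it takes over 128 s, if anything falls off the work surface, if the arm or the gripper's body presses on something with over 40 N, if the wrist force passes 120 N, or if a joint passes its speed limit or range.

### The arm

A 6-joint arm with a two-finger parallel gripper is mounted at the origin on the work surface. World frame = base frame: x ahead of the robot, y to its left, z up, the work surface at z = 0. Lengths are in m, angles in degrees, forces in N, time in s.
With the tool pointing down it reaches from about 0.4 to 0.825 m from the base axis. Payload 7 kg.
Tool frame: the origin (TCP) lies on the centre line of the jaws, within the pads' length; the fingertips stand 11 mm ahead of it and the grasp point (between the pads) lies 8 mm behind it; z points along the fingers, y is the line along which they close (so a half turn about z gives the same grasp; the last joint's range is limited). The gripper opens to 88 mm and grips with 3 to 60 N. Pads are 19 mm wide; open, the fingers measure 130 mm over their backs; the gripper's body (78 mm by 193 mm) begins 47 mm behind the grasp point.
Start: joints at [16.507, 20.546, 0.682, 0, -70.136, -16.507], TCP at [0.675, -0, 0.238] pointing down, gripper open.
Joint ranges: [-176.03, 176.03], [-82.01, 121.73], [-58.28, 71.71], [-173.87, 95.51], [-174.79, -0.11], [-173.66, 173.66]. Speed limits (degrees/s): [136.94, 136.94, 172.46, 180, 180, 180].

### API

Orientations are given as [roll, pitch, yaw] about the fixed x, y, z axes, in that order (R = Rz(yaw) Ry(pitch) Rx(roll)).
In Python, from plant import r, capture, camera_model, job gives the robot as it stands.
- The arm moves only by the tool drive_tool, never from a script. Its argument "increments" is a list that holds one entry, the list of rows, each a list of 5 numbers: the gripper's target within -1 to 1 (fully open at 1, half-way at 0, shut at -1), then the shift along the tool's x, y, z scaled (see below), then the turn about the tool's z scaled (see below). In form: [[[gripper, tx, ty, tz, roll], ...]]. A call has 1 to 5 rows; each row is the pose to reach, as a shift and turn from the pose commanded when the call began, along the tool's axes at that moment, turning the shorter way round; what a row does not reach only later rows make up. The controller multiplies each number of a shift by 120 mm and each number of a turn by 360 degrees. A row lasts 1/8 s, in which the tool goes at most 62.5 mm and 10.7 degrees, less where a joint would pass 70% of its speed; a pose out of reach is approached as far as the arm can. A call with a number of a shift or a turn outside -1 to 1 is refused whole. A call with a gripper value outside its range is refused whole. The fingers move at their own pace and stop on an object; "squeeze" is the grip in N (left out, the last holds). Time passes only in rows, so rows that repeat a pose let the fingers close. It gives the time, the measured TCP pose, the force, the opening and the grip force at its end, in the units of the state.
- r.get_state(): the state, without advancing time (a new reading comes with each control period).
- capture(name): name is "scene" or "side" or "wrist"; returns the picture (420x560x3 uint8, red, green, blue); there is no depth.
- camera_model(name): a dict with "camera_matrix" (3x3 intrinsics, pixels), "k1" (the pictures are not rectified: a ray, as slopes to the right and down, at radius r is drawn at 1 + k1 r^2 times it, then the intrinsics apply), "rvec" (rotation vector, rad) and "tvec" (3), from world to camera coordinates, as OpenCV has them. Camera axes: x right, y down, z forward; pixel columns grow to the right and rows downward; lengths in m; the calibration is good to about 2 mm. A picture is of the moment at which its call begins: read the wrist's pose just before it. camera_model takes no time and is no camera call; for the wrist camera it gives the pose at the moment of the call.
- job.close_job(): hands the job in; it is judged then, once.
The state is a dict: "time_s": time; "joints": joint angles; "qd": joint speeds; "joint_torque": joint torques, N m; "tcp_pos": TCP position; "eef_rot": TCP orientation; "contact_force": force on the tool from outside, world axes, zero at the start; "moment": the same for the moment, N m; "gripper_width": finger opening in m; "gripper_force": force on a finger pad.
Only numpy, scipy, OpenCV 4.12 (cv2) and the standard library are available. Lean on these libraries where they do the work, as an engineer would, in place of code of your own. Each camera call takes 0.05 s, during which the arm holds its last target. There are 200 camera calls.

## Working session

There is one attempt and no reset: what is moved stays moved. The work goes in short steps, Python scripts to look and compute and a tool call to move; the robot and the scene stay as the last step left them, time stands still between calls to the robot, and variables do not carry over. Pictures are saved under pics/ and viewed, at most 14 in all, crops included, and the job is handed in when it is done.

Besides the shell and the picture viewer there is one more tool, called after "Request:" as a command line: name --argument value ..., lists and objects as JSON in quotes. drive_tool: Moves the arm, as the interface text tells. Its arguments: {"type":"object","properties":{"increments":{"type":"array"},"squeeze":{"type":"number"}},"required":["increments"]}

```bash
mkdir -p pics; python3 - <<'E'
from plant import r,capture,camera_model
import cv2
for n in("scene","side"):
    im=capture(n); cv2.imwrite(f"pics/{n}0.png",im[:,:,::-1])
    m=camera_model(n);print(n,m)
s=r.get_state();print(s["tcp_pos"],s["eef_rot"],s["gripper_width"],s["time_s"])
E
```

```text
scene {'camera_matrix': array([[435.8074881 ,   0.        , 274.59457812],
       [  0.        , 435.8074881 , 213.08408084],
       [  0.        ,   0.        ,   1.        ]]), 'k1': 0.02201098247417158, 'rvec': array([ 1.89401316,  1.56175877, -0.64131501]), 'tvec': array([-0.0912436 , -0.3467694 ,  1.58643681])}
side {'camera_matrix': array([[452.93050659,   0.        , 281.87821033],
       [  0.        , 452.93050659, 209.58869766],
       [  0.        ,   0.        ,   1.        ]]), 'k1': -0.12269526866222652, 'rvec': array([ 0.49767086, -2.48996697,  1.45620935]), 'tvec': array([0.54232918, 0.15226306, 1.11110454])}
[ 6.74590937e-01 -3.23164498e-05  2.36725480e-01] [ 1.79916097e+02 -9.43063380e-03 -9.00072009e+01] 0.08745623633427385 0.1
```

View pics/scene0.png

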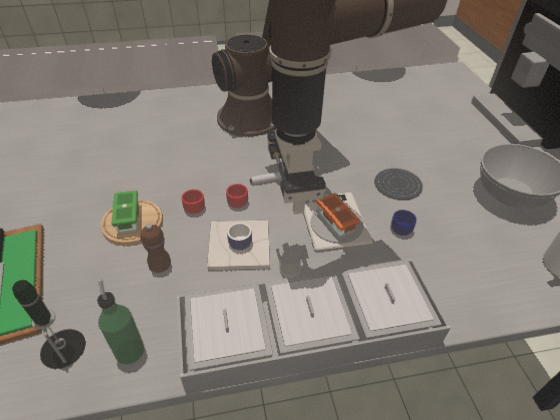

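View pics/side0.png

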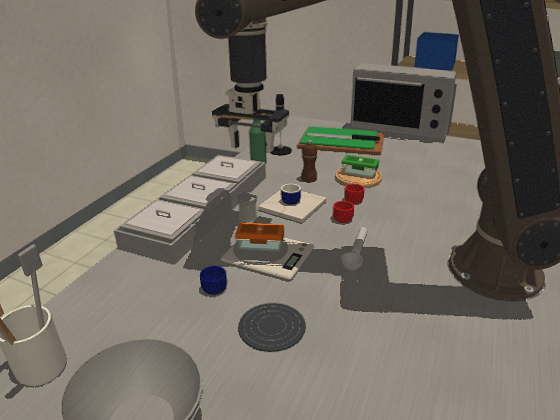

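Scene view: green box on board (125,212), white-lined bowl on marble (240,235), orange box on scale (338,212), plain cobalt bowl (404,223), trivet (398,183), grinder (155,248), spice jar probably (290,262); the red bowls (193,201) and (237,195) are decoys. I'll check with enlarged crops.

```bash
cat > h.py <<'E'
import numpy as np,cv2
from plant import r,capture,camera_model
def ray(n,u,v,m=None):
    m=m or camera_model(n);K=m["camera_matrix"]
    p=cv2.undistortPoints(np.array([[[u,v]]],float),K,np.array([m["k1"],0,0,0]))[0,0]
    R=cv2.Rodrigues(m["rvec"])[0];return -R.T@m["tvec"],R.T@np.array([p[0],p[1],1])
def at(n,u,v,z,m=None):
    c,d=ray(n,u,v,m);return c+d*(z-c[2])/d[2]
def proj(n,P,m=None):
    m=m or camera_model(n)
    return cv2.projectPoints(np.array(P,float).reshape(-1,1,3),m["rvec"],m["tvec"],m["camera_matrix"],np.array([m["k1"],0,0,0]))[0][:,0]
def crop(src,dst,x,y,w,h,k):
    im=cv2.imread(src)[y:y+h,x:x+w];im=cv2.resize(im,None,fx=k,fy=k,interpolation=cv2.INTER_CUBIC)
    cv2.imwrite(dst,im)
E
python3 - <<'E'
from h import *
crop("pics/scene0.png","pics/c1.png",95,180,190,110,4)
crop("pics/scene0.png","pics/c2.png",260,155,180,130,4)
E
```

```text
(no output)
```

View pics/c1.png

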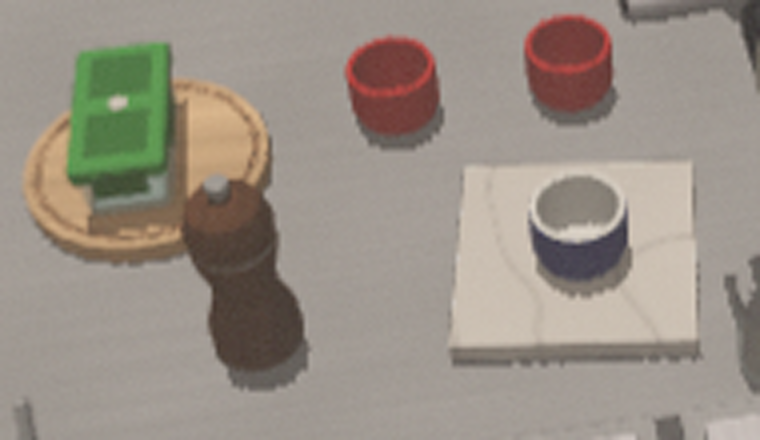

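View pics/c2.png

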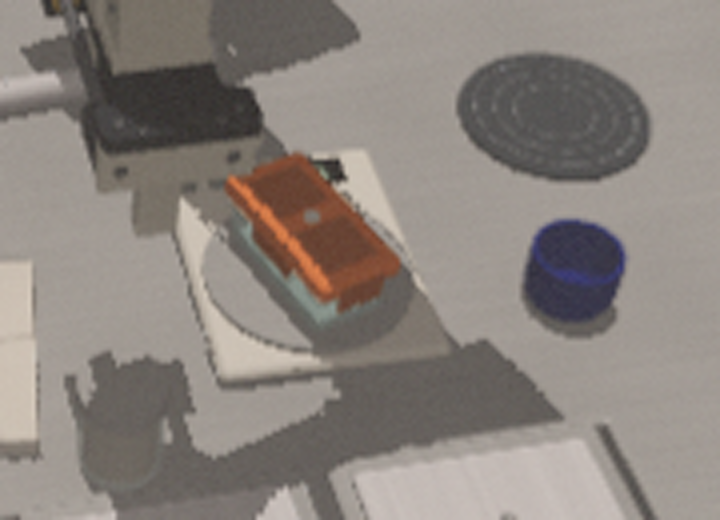

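```bash
cat > fit.py <<'E'
from h import *
from scipy.optimize import minimize,least_squares
S="scene"
def P(c,x,y):
    o={1:(95,180),2:(260,155)}[c];return o[0]+(x+.5)/4-.5,o[1]+(y+.5)/4-.5
im=cv2.imread("pics/scene0.png");hsv=cv2.cvtColor(im,cv2.COLOR_BGR2HSV)
def mask(lo,hi,box):
    m=cv2.inRange(hsv,lo,hi);b=np.zeros_like(m);x,y,X,Y=box;b[y:Y,x:X]=m[y:Y,x:X]
    n,l,st,_=cv2.connectedComponentsWithStats(b);k=1+np.argmax(st[1:,4]);return np.uint8(l==k)
def hullfit(m,gen,x0,dx):
    pts=cv2.findNonZero(m);h=cv2.convexHull(pts);k=8
    A=cv2.fillConvexPoly(np.zeros((420*k//2,560*k//2),np.uint8),0*h,0)
    x,y,w,hh=cv2.boundingRect(h);x-=6;y-=6;w+=12;hh+=12
    def ras(p): 
        p=(np.float32(p).reshape(-1,2)-[x,y]+.5)*k
        return cv2.fillConvexPoly(np.zeros((hh*k,w*k),np.uint8),cv2.convexHull(np.int32(p.round())),1)
    hp=h.reshape(-1,2).astype(float)
    B=ras(np.vstack([hp+[a,b] for a in(-.5,.5) for b in(-.5,.5)]))
    def cost(q):
        C=ras(proj(S,gen(q)));return 1-(B&C).sum()/(B|C).sum()
    sx=np.vstack([x0]+[np.array(x0)+np.eye(len(x0))[i]*dx[i] for i in range(len(x0))])
    r=minimize(cost,x0,method="Nelder-Mead",options=dict(initial_simplex=sx,xatol=1e-4,fatol=1e-4));return r.x,r.fun
def lid(z0):
    def g(q):
        c,s=np.cos(q[2]),np.sin(q[2])
        return [(q[0]+c*a-s*b,q[1]+s*a+c*b,z0+z) for a in(-.06,.06) for b in(-.031,.031) for z in(.037,.052)]
    return g
t=np.linspace(0,2*np.pi,40)
def bowl(z0): return lambda q:[(q[0]+R*np.cos(a),q[1]+R*np.sin(a),z0+z) for R,z in((.031,.015),(.031,.046),(.026,0)) for a in t]
if __name__=="__main__":
    g0=at(S,*P(1,118,102),.068);o0=at(S,*P(2,312,216),.074)
    print("dots",g0,o0)
    mg=mask((45,110,40),(75,255,255),(95,180,150,250));mo=mask((3,130,50),(18,255,255),(305,180,370,240))
    print(mg.sum(),mo.sum())
    for n,m,c,z in(("green",mg,g0,.016),("orange",mo,o0,.022)):
        for y in(0,.7,1.57,2.3):
            q,f=hullfit(m,lid(z),[c[0],c[1],y],[.01,.01,.3]);print(n,q[:2].round(4),np.degrees(q[2]).round(1),round(f,3))
    w0=at(S,*P(1,578,210),.064);p0=at(S,*P(2,575,250),.046)
    mb=mask((112,90,20),(130,255,255),(385,205,425,240))
    print("plain",p0,*hullfit(mb,bowl(0),p0[:2],[.01,.01]),mb.sum())
    rim=lambda c,x,y,z:at(S,*P(c,x,y),z)
    def circ(pts,R=None):
        pts=np.array(pts)[:,:2];m=pts.mean(0)
        r=least_squares(lambda q:np.hypot(*(pts-q[:2]).T)-(R or q[2]),[*m,.06]);return r.x.round(4),(r.fun*1000).round(1)
    print("wl rim",circ([rim(1,x,y,.064) for x,y in((530,207),(627,207),(578,172),(578,245))]))
    print("board",circ([rim(1,x,y,.016) for x,y in((270,150),(255,110),(220,88),(185,80),(25,170),(45,215),(32,140))],.082))
    print("trivet",circ([rim(2,x,y,.006) for x,y in((457,105),(650,125),(550,53),(565,179))]))
    M=np.array([rim(1,x,y,.018) for x,y in((465,165),(692,162),(697,342),(452,347))]);print("marble",M.mean(0),M.round(3))
    B=np.array([rim(2,x,y,.016) for x,y in((178,200),(367,152),(453,352),(222,380))]);print("scale body",B.mean(0),B.round(4))
    print("plate",circ([rim(2,x,y,.022) for x,y in((203,275),(225,318),(290,349),(205,250))],.072))
    print("grinder base",rim(1,255,345,0),"knob",rim(1,216,183,.144),"jar",rim(2,130,425,.072))
    print("side jar",at("side",248,197,.072))
    print("reds",rim(1,392,65,.046),rim(1,568,45,.046))
E
python3 fit.py
```

```text
dots [ 0.46126361 -0.40569686  0.068     ] [0.58616065 0.14647763 0.074     ]
380 627
green [ 0.4508 -0.4069] 2.1 0.171
green [ 0.4554 -0.4065] 2.5 0.174
green [ 0.4511 -0.4074] 181.6 0.172
green [ 0.4521 -0.4069] 183.0 0.171
orange [0.5869 0.1443] 16.4 0.062
orange [0.5865 0.1444] 16.8 0.061
orange [0.5871 0.1448] 15.5 0.063
orange [0.5865 0.1446] 196.3 0.061
plain [0.62330962 0.32086077 0.046     ] [0.62676086 0.32292863] 0.38664565688398655 82
wl rim (array([ 0.6097, -0.1183,  0.031 ]), array([-0.4, -0.4,  0.4,  0.3]))
board (array([ 0.4655, -0.398 ,  0.06  ]), array([ 0.3, -1.4, -2.5, -2. , -1. , -6.2,  3.5]))
trivet (array([0.4474, 0.3864, 0.0725]), array([-0.8, -0.8,  0.8,  0.8]))
marble [ 0.60383326 -0.12095439  0.018     ] [[ 0.513 -0.186  0.018]
 [ 0.54  -0.033  0.018]
 [ 0.694 -0.058  0.018]
 [ 0.669 -0.208  0.018]]
scale body [0.57618429 0.15058003 0.016     ] [[0.4967 0.081  0.016 ]
 [0.4733 0.2294 0.016 ]
 [0.67   0.2233 0.016 ]
 [0.6648 0.0687 0.016 ]]
plate (array([0.5883, 0.149 , 0.06  ]), array([-0.4,  0.7, -0.4, -0.1]))
grinder base [ 0.62908963 -0.33007075  0.        ] knob [ 0.62515996 -0.32632373  0.144     ] jar [ 0.73331594 -0.00956585  0.072     ]
side jar [ 0.69650354 -0.00156299  0.072     ]
reds [ 0.43403773 -0.22647436  0.046     ] [ 0.43620768 -0.10283746  0.046     ]
```

```bash
python3 - <<'E'
from fit import *
print(hsv[205,125],hsv[195,118],hsv[218,120],hsv[222,404],hsv[228,404])
g0=at(S,*P(1,118,102),.068)
mg=mask((45,80,30),(85,255,255),(100,183,145,227));print(mg.sum(),cv2.boundingRect(mg))
for y in(0,.2): 
    q,f=hullfit(mg,lid(.016),[g0[0],g0[1],y],[.01,.01,.3]);print(q[:2],np.degrees(q[2]),f)
mb=mask((108,60,15),(135,255,255),(385,205,425,240));print(mb.sum(),cv2.boundingRect(mb))
p0=[.625,.322];print(hullfit(mb,bowl(0),p0,[.01,.01]))
print("rail",at(S,430,262,.09),at(S,350,270,.09),at(S,185,293,.09),at(S,262,283,.09))
# green top-face corners by hand
G=np.array([at(S,*P(1,x,y),.068) for x,y in((80,47),(170,44),(166,158),(69,167))]);print(G.round(3),G.mean(0))
im=capture("side");s=camera_model("side")
for nm,p in(("jar top",[.72,-.005,.072]),("jar2",[.733,-.01,.072]),("board",[.4655,-.398,.016]),("plate",[.588,.149,.022]),("marble",[.604,-.121,.018]),("trivet",[.447,.386,.006]),("gdot",[.461,-.406,.068]),("odot",[.5865,.145,.074]),("plain rim",[.624,.321,.046]),("knob",[.625,-.326,.144])):
    print(nm,proj("side",[p]).round(1))
crop("pics/side0.png","pics/c3.png",200,130,200,150,4)
E
```

```text
[ 18  29 201] [ 55 100 125] [ 53 111 131] [122  85  84] [125  66  73]
748 (112, 191, 25, 35)
[ 0.46369559 -0.40616473] 2.6628745289977056 0.07552784968390658
[ 0.46292632 -0.40681587] 1.7582500785715347 0.0770002287483944
356 (393, 210, 23, 25)
(array([0.62025604, 0.32650043]), np.float64(0.1346936436063506))
rail [0.8097184  0.29662731 0.09      ] [0.79747656 0.10919984 0.09      ] [ 0.78972428 -0.2591231   0.09      ] [ 0.79532631 -0.09209818  0.09      ]
[[ 0.401 -0.434  0.068]
 [ 0.409 -0.373  0.068]
 [ 0.52  -0.373  0.068]
 [ 0.517 -0.433  0.068]] [ 0.46169711 -0.40342293  0.068     ]
jar top [[241.4 195.1]]
jar2 [[238.3 193.7]]
board [[358.7 173.7]]
plate [[260.  245.7]]
marble [[292.8 200.9]]
trivet [[272.4 323.3]]
gdot [[361.5 159.4]]
odot [[260.5 228.2]]
plain rim [[214. 272.]]
knob [[309.5 140.1]]
```

View pics/c3.png

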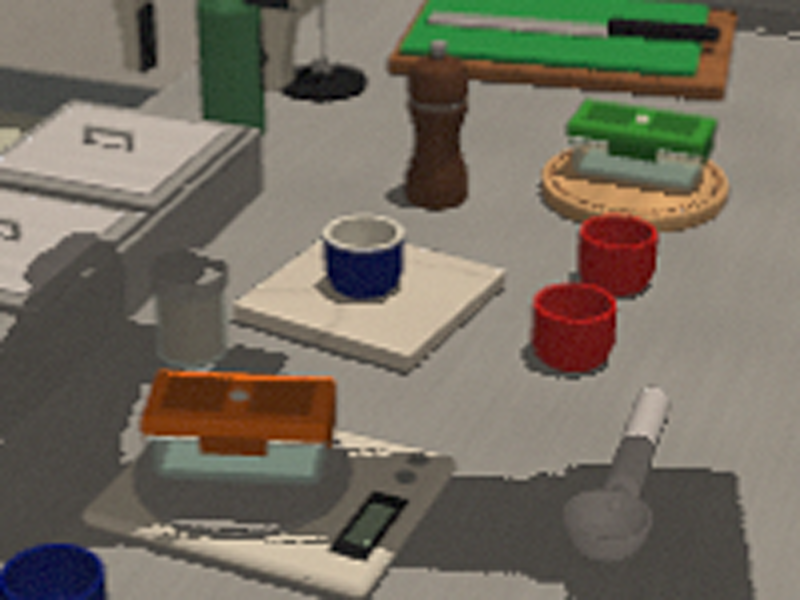

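White-lined bowl: the bowl at scene (240,235) / side (291,195) has a white rim and inside and stands on the marble, so it's the one meant. The bowl at scene (404,223) is all cobalt and is the plain one. The red bowls aren't meant. The crops confirm this, and all the scene fixes reproject correctly in the side view.

Request:
drive_tool --increments '[[[1,0.98,0.54,0.8,0],[1,0.98,0.54,0.8,0],[1,0.98,0.54,0.8,0],[1,0.98,0.54,0.8,0],[1,0.98,0.54,0.8,0]]]' --squeeze 15

```text
time_s: 0.78
tcp_pos: [0.6108, -0.1176, 0.142]
eef_rot: [-180.0, -0.0, -90.0]
contact_force: [0.2, 0.4, 0.6]
gripper_width: 0.0875
gripper_force: 0.0
```

```bash
python3 - <<'E'
from h import *
s=r.get_state();m=camera_model("wrist");im=capture("wrist");cv2.imwrite("pics/w1.png",im[:,:,::-1]);print(s["tcp_pos"],s["eef_rot"],proj("wrist",[[.6097,-.1183,.064],[.604,-.121,.018]],m))
E
```

```text
[ 0.61083664 -0.11759098  0.1420291 ] [-1.79955033e+02 -1.09348194e-02 -9.00083548e+01] [[279.55239212 218.93165768]
 [286.67785065 196.92479125]]
```

View pics/w1.png

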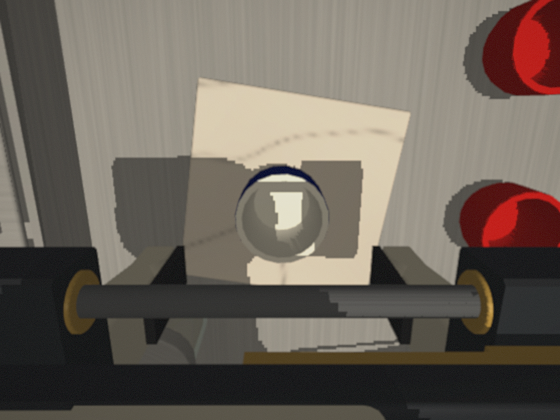

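The wrist view shows the white rim centred at about (282,217), against a predicted (280,219), so the fix is good. Descending to grasp.

Request:
drive_tool --increments '[[[1,0,0,0.3,0],[1,0,0,0.6,0],[1,0,0,0.83,0],[1,0,0,0.83,0],[-1,0,0,0.83,0]]]'

```text
time_s: 1.45
tcp_pos: [0.6116, -0.1171, 0.0434]
eef_rot: [-179.9, -0.0, -89.9]
contact_force: [-0.4, 0.9, -0.2]
gripper_width: 0.082
gripper_force: 0.0
```

Request:
drive_tool --increments '[[[-1,0,0,0,0],[-1,0,0,0,0],[-1,0,0,0,0],[-1,0,0,0,0]]]'

```text
time_s: 1.95
tcp_pos: [0.6104, -0.1176, 0.0431]
eef_rot: [-179.9, 0.0, -90.0]
contact_force: [-2.0, 1.7, 7.5]
gripper_width: 0.0625
gripper_force: 15.0
```

Request:
drive_tool --increments '[[[-1,0,0,-0.1,0],[-1,0,0,-0.3,0],[-1,0,0,-0.6,0],[-1,0,0,-0.9,0],[-1,0,0,-1,0]]]'

```text
time_s: 2.58
tcp_pos: [0.6114, -0.1177, 0.1651]
eef_rot: [-179.7, 0.0, -90.0]
contact_force: [1.1, -1.1, -1.2]
gripper_width: 0.0625
gripper_force: 15.0
```

Request:
drive_tool --increments '[[[-1,-0.1,0.03,0,0],[-1,-0.3,0.1,0,0],[-1,-0.6,0.2,0,0],[-1,-0.84,0.27,0,0]]]'

```text
time_s: 3.08
tcp_pos: [0.5759, -0.0154, 0.1602]
eef_rot: [179.8, -0.0, -90.0]
contact_force: [-0.3, 0.1, -2.0]
gripper_width: 0.0626
gripper_force: 15.0
```

Request:
drive_tool --increments '[[[-1,-0.28,0.09,0,0],[-1,-0.56,0.18,0,0],[-1,-0.84,0.27,0,0]]]'

```text
time_s: 3.45
tcp_pos: [0.5436, 0.0852, 0.1603]
eef_rot: [179.9, -0.0, -90.0]
contact_force: [0.1, 0.1, -2.1]
gripper_width: 0.0623
gripper_force: 15.0
```

Request:
drive_tool --increments '[[[-1,-0.28,0.09,0,0],[-1,-0.56,0.18,0,0],[-1,-0.84,0.27,0,0]]]'

```text
time_s: 3.82
tcp_pos: [0.5112, 0.1857, 0.1603]
eef_rot: [179.9, -0.1, -90.0]
contact_force: [1.0, -0.5, -1.3]
gripper_width: 0.0623
gripper_force: 15.0
```

Request:
drive_tool --increments '[[[-1,-0.28,0.09,0,0],[-1,-0.56,0.18,0,0],[-1,-0.84,0.27,0,0]]]'

```text
time_s: 4.2
tcp_pos: [0.4788, 0.2863, 0.1603]
eef_rot: [179.9, -0.1, -90.0]
contact_force: [0.6, -0.2, -2.2]
gripper_width: 0.0624
gripper_force: 15.0
```

Request:
drive_tool --increments '[[[-1,-0.28,0.09,0,0],[-1,-0.56,0.18,0,0],[-1,-0.84,0.27,0,0],[-1,-0.84,0.27,0,0],[-1,-0.84,0.27,0,0]]]'

```text
time_s: 4.82
tcp_pos: [0.4472, 0.3858, 0.1606]
eef_rot: [179.9, -0.1, -90.0]
contact_force: [0.6, 0.6, -2.1]
gripper_width: 0.0624
gripper_force: 15.0
```

Request:
drive_tool --increments '[[[-1,0,0,0.25,0],[-1,0,0,0.5,0],[-1,0,0,0.75,0],[-1,0,0,0.95,0],[-1,0,0,0.95,0]]]'

```text
time_s: 5.45
tcp_pos: [0.4474, 0.384, 0.0459]
eef_rot: [179.8, -0.2, -90.1]
contact_force: [-0.3, 0.5, -1.5]
gripper_width: 0.0619
gripper_force: 15.0
```

Request:
drive_tool --increments '[[[-1,0,0,0.05,0],[-1,0,0,0.1,0],[-1,0,0,0.12,0],[-1,0,0,0.12,0]]]'

```text
time_s: 5.95
tcp_pos: [0.4482, 0.3864, 0.0337]
eef_rot: [-180.0, 0.0, -90.0]
contact_force: [-0.2, -0.7, -1.6]
gripper_width: 0.0623
gripper_force: 15.0
```

Request:
drive_tool --increments '[[[-1,0,0,0.02,0],[-1,0,0,0.02,0],[1,0,0,0.02,0],[1,0,0,0.02,0],[1,0,0,0.02,0]]]'

```text
time_s: 6.58
tcp_pos: [0.4483, 0.3865, 0.0313]
eef_rot: [-180.0, 0.0, -90.0]
contact_force: [0.5, 1.0, -0.4]
gripper_width: 0.085
gripper_force: 0.0
```

Request:
drive_tool --increments '[[[1,0,0,-0.3,0],[1,0,0,-0.7,0],[1,0,0,-1,0],[1,0,0,-1,0]]]'

```text
time_s: 7.08
tcp_pos: [0.4494, 0.388, 0.1548]
eef_rot: [-179.8, 0.3, -90.0]
contact_force: [-0.7, -0.4, -0.9]
gripper_width: 0.0879
gripper_force: 0.0
```

Request:
drive_tool --increments '[[[1,0.3,-0.17,0,0],[1,0.65,-0.37,0,0],[1,1,-0.577,0,0]]]'

```text
time_s: 7.45
tcp_pos: [0.5175, 0.2651, 0.1504]
eef_rot: [180.0, -0.0, -90.0]
contact_force: [0.2, 0.6, 0.4]
gripper_width: 0.0877
gripper_force: 0.0
```

Request:
drive_tool --increments '[[[1,0.35,-0.2,0,0.025],[1,0.7,-0.4,0,0.05],[1,1,-0.577,0,0.075],[1,1,-0.577,0,0.1],[1,1,-0.577,0,0.1]]]'

```text
time_s: 8.07
tcp_pos: [0.5864, 0.1456, 0.1502]
eef_rot: [180.0, -0.1, -126.0]
contact_force: [-0.5, 0.7, -0.4]
gripper_width: 0.0877
gripper_force: 0.0
```

Request:
drive_tool --increments '[[[1,0,0,0,0.025],[1,0,0,0,0.05],[1,0,0,0,0.08],[1,0,0,0,0.1044],[1,0,0,0,0.1044]]]'

```text
time_s: 8.7
tcp_pos: [0.5863, 0.1469, 0.1508]
eef_rot: [-180.0, -0.0, -163.3]
contact_force: [-0.0, 0.1, 0.7]
gripper_width: 0.0876
gripper_force: 0.0
```

```bash
python3 - <<'E'
from h import *
s=r.get_state();m=camera_model("wrist");im=capture("wrist")
c,q=np.array([.5867,.1445]),np.radians(16.4);R=np.array([[np.cos(q),-np.sin(q)],[np.sin(q),np.cos(q)]])
L=[[*(c+R@[a,b]),.074] for a,b in((-.06,-.031),(-.06,.031),(.06,.031),(.06,-.031))]
im=im[:,:,::-1].copy()
for p in proj("wrist",L,m): cv2.circle(im,tuple(int(x) for x in p),4,(255,255,0),1)
p=proj("wrist",[[.5885,.149,.022+0]],m);print(p)
t=np.linspace(0,6.28,60);pl=proj("wrist",[[.5885+.072*np.cos(a),.149+.072*np.sin(a),.022] for a in t],m)
for p in pl: cv2.circle(im,tuple(int(x) for x in p),1,(255,0,255),-1)
cv2.imwrite("pics/w2.png",im);print(s["tcp_pos"],s["eef_rot"],s["joints"])
E
```

```text
[[280.10529493 202.82916255]]
[0.58625115 0.14694149 0.15082975] [-1.79997057e+02 -2.58954094e-02 -1.63286826e+02] [ 3.25709103e+01  1.79165468e+01 -1.52082401e+01 -5.06666820e-03
 -5.69009274e+01 -1.05854968e+02]
```

View pics/w2.png

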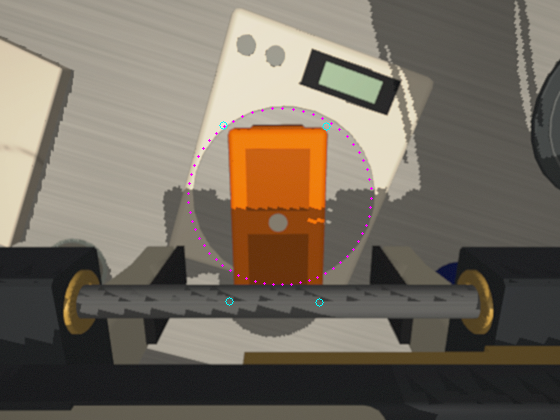

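```bash
python3 - <<'E'
from h import *
print(at("wrist",278,222.5,.074),at("wrist",231,130,.074),at("wrist",327,127,.074),at("wrist",231,130,.070),r.get_state()["tcp_pos"])
E
```

```text
[0.58782389 0.14695761 0.074     ] [0.53934344 0.10259076 0.074     ] [0.52087624 0.15777086 0.074     ] [0.53978466 0.10219277 0.07      ] [0.58629403 0.146865   0.15087252]
```

The lid dot at (278,222) puts the box centre at (0.588, 0.147), within 2 mm of the TCP, and the lid edges run parallel to the jaws.

Request:
drive_tool --increments '[[[1,0,0,0.3,0],[1,0,0,0.6,0],[1,0,0,0.77,0],[1,0,0,0.77,0],[-1,0,0,0.77,0]]]' --squeeze 25

```text
time_s: 9.38
tcp_pos: [0.5872, 0.1468, 0.0596]
eef_rot: [-180.0, 0.1, -163.4]
contact_force: [0.0, 0.0, 0.3]
gripper_width: 0.082
gripper_force: 0.0
```

Request:
drive_tool --increments '[[[-1,0,0,0,0],[-1,0,0,0,0],[-1,0,0,0,0],[-1,0,0,0,0]]]'

```text
time_s: 9.88
tcp_pos: [0.5871, 0.1467, 0.0597]
eef_rot: [180.0, 0.1, -163.6]
contact_force: [-2.1, 1.0, 6.1]
gripper_width: 0.062
gripper_force: 25.0
```

Request:
drive_tool --increments '[[[-1,0,0,-0.1,0],[-1,0,0,-0.3,0],[-1,0,0,-0.6,0],[-1,0,0,-0.8,0],[-1,0,0,-0.8,0]]]'

```text
time_s: 10.5
tcp_pos: [0.5874, 0.1468, 0.1567]
eef_rot: [180.0, 0.2, -163.6]
contact_force: [0.4, 0.3, -4.4]
gripper_width: 0.0618
gripper_force: 25.0
```

Request:
drive_tool --increments '[[[-1,0.03,-0.12,0,0],[-1,0.09,-0.4,0,0],[-1,0.167,-0.727,0,0]]]'

```text
time_s: 10.88
tcp_pos: [0.591, 0.0557, 0.1529]
eef_rot: [-180.0, -0.2, -163.5]
contact_force: [-0.8, 0.0, -3.5]
gripper_width: 0.0615
gripper_force: 25.0
```

Request:
drive_tool --increments '[[[-1,0.07,-0.3,0,0],[-1,0.12,-0.54,0,0],[-1,0.167,-0.727,0,0]]]'

```text
time_s: 11.25
tcp_pos: [0.5962, -0.0345, 0.1528]
eef_rot: [180.0, -0.2, -163.7]
contact_force: [-0.1, 0.2, -3.9]
gripper_width: 0.0615
gripper_force: 25.0
```

Request:
drive_tool --increments '[[[-1,0.07,-0.3,0,0.02],[-1,0.13,-0.55,0,0.04],[-1,0.167,-0.727,0,0.06],[-1,0.167,-0.727,0,0.0733],[-1,0.167,-0.727,0,0.0733]]]'

```text
time_s: 11.88
tcp_pos: [0.6017, -0.1226, 0.153]
eef_rot: [-180.0, -0.2, 170.0]
contact_force: [0.8, 0.5, -3.5]
gripper_width: 0.0615
gripper_force: 25.0
```

```bash
python3 - <<'E'
from h import *
s=r.get_state();m=camera_model("wrist");im=capture("wrist")[:,:,::-1].copy()
q=np.radians(-10);R=np.array([[np.cos(q),-np.sin(q)],[np.sin(q),np.cos(q)]])
L=[[*(np.array([.604,-.121])+R@[a,b]),.018] for a in(-.078,0,.078) for b in(-.078,0,.078)]
for p in proj("wrist",L,m): cv2.circle(im,tuple(int(x) for x in p),4,(255,0,255),1)
cv2.imwrite("pics/w3.png",im);print(s["tcp_pos"],s["eef_rot"])
E
```

```text
[ 0.60167614 -0.1225767   0.15301079] [-1.79971099e+02 -1.71666397e-01  1.69987514e+02]
```

View pics/w3.png

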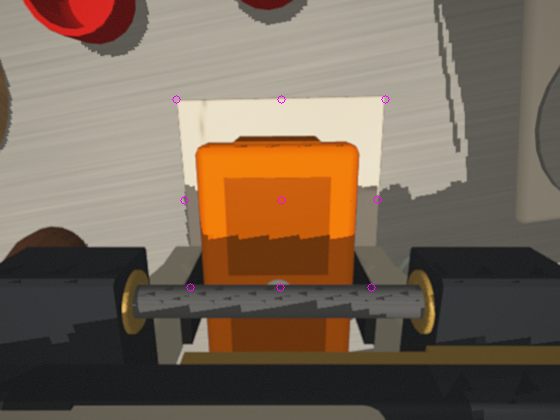

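The marble edge corners at (178,98) and (384,97) match the prediction. Lowering.

Request:
drive_tool --increments '[[[-1,-0.01,0.01,0.2,0],[-1,-0.014,0.016,0.45,0],[-1,-0.014,0.016,0.65,0],[-1,-0.014,0.016,0.77,0],[-1,-0.014,0.016,0.77,0]]]'

```text
time_s: 12.55
tcp_pos: [0.6041, -0.12, 0.0612]
eef_rot: [-180.0, -0.1, 170.1]
contact_force: [0.8, -0.5, -3.1]
gripper_width: 0.0617
gripper_force: 25.0
```

Request:
drive_tool --increments '[[[-1,0,0,0.015,0],[-1,0,0,0.025,0],[-1,0,0,0.025,0],[-1,0,0,0.025,0]]]'

```text
time_s: 13.05
tcp_pos: [0.6051, -0.1201, 0.0598]
eef_rot: [180.0, 0.0, 170.0]
contact_force: [0.1, -0.4, -3.7]
gripper_width: 0.0617
gripper_force: 25.0
```

Request:
drive_tool --increments '[[[-1,0,0,0.01,0],[-1,0,0,0.02,0],[-1,0,0,0.03,0],[-1,0,0,0.03,0]]]'

```text
time_s: 13.55
tcp_pos: [0.6049, -0.1201, 0.0557]
eef_rot: [-180.0, -0.0, 170.0]
contact_force: [-0.4, 0.6, -3.6]
gripper_width: 0.0617
gripper_force: 25.0
```

Request:
drive_tool --increments '[[[-1,0,0,0.01,0],[-1,0,0,0.015,0],[-1,0,0,0.015,0]]]'

```text
time_s: 13.92
tcp_pos: [0.605, -0.1201, 0.0556]
eef_rot: [-180.0, 0.0, 170.0]
contact_force: [-5.2, 1.3, 10.3]
gripper_width: 0.0616
gripper_force: 25.0
```

Request:
drive_tool --increments '[[[1,0,0,-0.01,0],[1,0,0,-0.01,0],[1,0,0,-0.01,0],[1,0,0,-0.01,0]]]'

```text
time_s: 14.42
tcp_pos: [0.6049, -0.1201, 0.055]
eef_rot: [-180.0, -0.0, 170.0]
contact_force: [0.4, 0.2, 0.3]
gripper_width: 0.0871
gripper_force: 0.0
```

Request:
drive_tool --increments '[[[1,0,0,-0.3,0],[1,0,0,-0.7,0],[1,0,0,-1,0],[1,0,0,-1,0]]]'

```text
time_s: 14.92
tcp_pos: [0.6068, -0.1201, 0.1787]
eef_rot: [179.9, 0.3, 170.1]
contact_force: [-0.1, 0.0, -0.7]
gripper_width: 0.0875
gripper_force: 0.0
```

```bash
python3 - <<'E'
from h import *
s=r.get_state();m=camera_model("wrist");im=capture("wrist");cv2.imwrite("pics/w4.png",im[:,:,::-1]);print(s["tcp_pos"],s["eef_rot"])
h=cv2.cvtColor(im,cv2.COLOR_RGB2HSV);k=cv2.inRange(h,(3,130,30),(20,255,255))
# grey dot inside lid
d=cv2.inRange(h[180:290,250:310],(0,0,90),(180,70,255));print("dot",cv2.moments(d,True)["m10"]/max(d.astype(bool).sum(),1)+250,cv2.moments(d,True)["m01"]/max(d.astype(bool).sum(),1)+180,d.astype(bool).sum())
n=proj("wrist",[[.6055,-.12,.070]],m);print(n)
p=cv2.findNonZero(k[100:235]);print(cv2.boundingRect(p))
for v in(150,190,220): x=np.flatnonzero(k[v]);print(v,x[0],x[-1],at("wrist",(x[0]+x[-1])/2,v,.07))
E
```

```text
[ 0.60684896 -0.12012444  0.17868606] [179.93975041   0.34815743 170.05137274]
dot 277.1375661375661 256.41975308641975 567
[[278.22870462 203.68024637]]
(0, 0, 321, 135)
150 234 319 [ 0.56477639 -0.11413814  0.07      ]
190 236 319 [ 0.5931487  -0.11845463  0.07      ]
220 41 318 [ 0.60297144 -0.19347157  0.07      ]
```

Request:
drive_tool --increments '[[[1,0.08,-0.3,0,0],[1,0.16,-0.6,0,0],[1,0.25,-0.851,0,0]]]'

```text
time_s: 15.35
tcp_pos: [0.5564, -0.2163, 0.1735]
eef_rot: [-180.0, -0.1, 170.0]
contact_force: [0.1, -0.0, 0.7]
gripper_width: 0.0879
gripper_force: 0.0
```

Request:
drive_tool --increments '[[[1,0.08,-0.3,0,0],[1,0.16,-0.6,0,0],[1,0.25,-0.851,0,0]]]'

```text
time_s: 15.72
tcp_pos: [0.5092, -0.3117, 0.1735]
eef_rot: [180.0, -0.1, 170.0]
contact_force: [1.2, -0.3, 0.2]
gripper_width: 0.0877
gripper_force: 0.0
```

Request:
drive_tool --increments '[[[1,0.08,-0.3,0,-0.02],[1,0.16,-0.6,0,-0.034],[1,0.25,-0.851,0,-0.034],[1,0.25,-0.851,0,-0.034],[1,0.25,-0.851,0,-0.034]]]'

```text
time_s: 16.35
tcp_pos: [0.4628, -0.4059, 0.174]
eef_rot: [179.9, -0.1, -177.8]
contact_force: [-0.1, 0.6, -0.3]
gripper_width: 0.0876
gripper_force: 0.0
```

```bash
python3 - <<'E'
from h import *
s=r.get_state();m=camera_model("wrist");im=capture("wrist");b=im[:,:,::-1].copy();print(s["tcp_pos"],s["eef_rot"])
h=cv2.cvtColor(im,cv2.COLOR_RGB2HSV);k=cv2.inRange(h,(45,80,30),(85,255,255))
for v in(150,170,190,210):
    x=np.flatnonzero(k[v,150:420])+150
    if len(x): print(v,x[0],x[-1],at("wrist",(x[0]+x[-1])/2,v,.068,m))
for p in proj("wrist",[[.4655+.082*np.cos(a),-.398+.082*np.sin(a),.016] for a in np.linspace(0,6.28,50)],m): cv2.circle(b,tuple(int(x) for x in p),1,(255,0,255),-1)
for p in proj("wrist",[[.463,-.406,.068]],m): cv2.circle(b,tuple(int(x) for x in p),5,(255,0,255),1)
cv2.imwrite("pics/w5.png",b);np.save("w5.npy",m)
E
```

```text
[ 0.46284237 -0.40587073  0.17404093] [ 1.79944219e+02 -8.28148393e-02 -1.77772188e+02]
150 241 325 [ 0.42091959 -0.40425791  0.068     ]
170 240 324 [ 0.435025   -0.40437385  0.068     ]
190 240 322 [ 0.44957276 -0.40449347  0.068     ]
210 240 321 [ 0.46456896 -0.40425261  0.068     ]
```

View pics/w5.png

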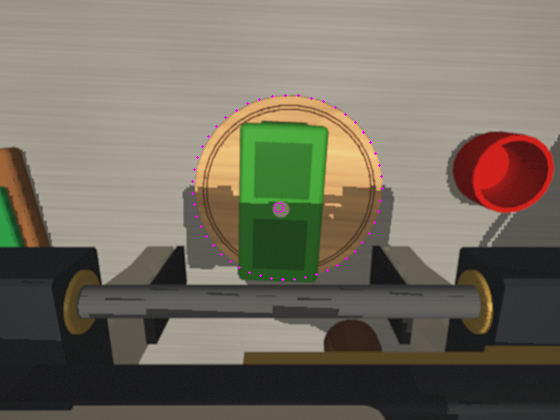

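The dot at (281,209) and the board outline both lie on the predictions. Descending onto the green box; it's the only green-lidded box.

Request:
drive_tool --increments '[[[1,0,0.007,0.3,0.003],[1,0,0.007,0.6,0.003],[1,0,0.007,0.9,0.003],[1,0,0.007,1,0.003],[1,0,0.007,1,0.003]]]'

```text
time_s: 17.02
tcp_pos: [0.4634, -0.4049, 0.0548]
eef_rot: [180.0, -0.1, -178.8]
contact_force: [0.4, -0.6, 0.3]
gripper_width: 0.0878
gripper_force: 0.0
```

Request:
drive_tool --increments '[[[-1,0,0,0,0],[-1,0,0,0,0],[-1,0,0,0,0],[-1,0,0,0,0],[-1,0,0,0,0]]]'

```text
time_s: 17.65
tcp_pos: [0.4635, -0.4053, 0.056]
eef_rot: [-180.0, 0.0, -178.8]
contact_force: [-1.1, 3.3, 5.9]
gripper_width: 0.0619
gripper_force: 25.0
```

Request:
drive_tool --increments '[[[-1,0,0,-0.1,0],[-1,0,0,-0.3,0],[-1,0,0,-0.6,0],[-1,0,0,-0.9,0],[-1,0,0,-1,0]]]'

```text
time_s: 18.27
tcp_pos: [0.4639, -0.4059, 0.1776]
eef_rot: [-179.9, 0.2, -178.8]
contact_force: [0.4, -0.4, -6.0]
gripper_width: 0.062
gripper_force: 24.9
```

Request:
drive_tool --increments '[[[-1,-0.05,0.1,-0.1,0],[-1,-0.2,0.4,-0.15,0],[-1,-0.41,0.785,-0.15,0]]]'

```text
time_s: 18.65
tcp_pos: [0.5102, -0.3091, 0.1925]
eef_rot: [180.0, -0.1, -178.9]
contact_force: [1.6, 0.5, -4.1]
gripper_width: 0.0617
gripper_force: 24.9
```

Request:
drive_tool --increments '[[[-1,-0.15,0.3,0,0],[-1,-0.29,0.55,0,0],[-1,-0.41,0.785,0,0]]]'

```text
time_s: 19.02
tcp_pos: [0.5576, -0.2129, 0.1919]
eef_rot: [180.0, -0.1, -178.8]
contact_force: [0.6, 0.0, -3.7]
gripper_width: 0.0618
gripper_force: 24.9
```

Request:
drive_tool --increments '[[[-1,-0.15,0.3,0,0.01],[-1,-0.29,0.55,0,0.02],[-1,-0.41,0.785,0,0.0306],[-1,-0.41,0.785,0,0.0306],[-1,-0.41,0.785,0,0.0306]]]'

```text
time_s: 19.65
tcp_pos: [0.6042, -0.1193, 0.1921]
eef_rot: [-180.0, -0.1, 170.2]
contact_force: [0.9, 0.2, -3.5]
gripper_width: 0.0619
gripper_force: 24.9
```

Request:
drive_tool --increments '[[[-1,-0.008,0,0.2,0],[-1,-0.008,0,0.4,0],[-1,-0.008,0,0.55,0],[-1,-0.008,0,0.63,0],[-1,-0.008,0,0.63,0]]]'

```text
time_s: 20.27
tcp_pos: [0.6053, -0.1204, 0.117]
eef_rot: [-180.0, -0.1, 170.1]
contact_force: [-0.7, 0.8, -3.7]
gripper_width: 0.0616
gripper_force: 24.9
```

Request:
drive_tool --increments '[[[-1,0,0,0.01,0],[-1,0,0,0.02,0],[-1,0,0,0.03,0],[-1,0,0,0.03,0]]]'

```text
time_s: 20.78
tcp_pos: [0.6059, -0.1199, 0.114]
eef_rot: [180.0, 0.0, 170.2]
contact_force: [0.2, -0.2, -4.6]
gripper_width: 0.0621
gripper_force: 24.9
```

Request:
drive_tool --increments '[[[-1,0,0,0.01,0],[-1,0,0,0.02,0],[-1,0,0,0.025,0],[-1,0,0,0.025,0]]]'

```text
time_s: 21.28
tcp_pos: [0.6058, -0.12, 0.1109]
eef_rot: [-180.0, -0.0, 170.2]
contact_force: [-0.6, -0.4, -3.5]
gripper_width: 0.0622
gripper_force: 24.9
```

Request:
drive_tool --increments '[[[-1,0,0,0.008,0],[-1,0,0,0.008,0],[-1,0,0,0.008,0]]]'

```text
time_s: 21.65
tcp_pos: [0.6059, -0.1199, 0.1101]
eef_rot: [180.0, 0.0, 170.2]
contact_force: [-0.6, 0.2, -3.0]
gripper_width: 0.0621
gripper_force: 24.9
```

Request:
drive_tool --increments '[[[-1,0,0,0.01,0],[-1,0,0,0.01,0],[-1,0,0,0.01,0]]]'

```text
time_s: 22.02
tcp_pos: [0.606, -0.12, 0.11]
eef_rot: [-180.0, 0.0, 170.2]
contact_force: [-3.2, 1.1, 4.8]
gripper_width: 0.0618
gripper_force: 24.9
```

Request:
drive_tool --increments '[[[1,0,0,-0.01,0],[1,0,0,-0.01,0],[1,0,0,-0.01,0],[1,0,0,-0.01,0]]]'

```text
time_s: 22.52
tcp_pos: [0.6059, -0.12, 0.1099]
eef_rot: [-180.0, -0.0, 170.2]
contact_force: [0.0, 0.4, -0.5]
gripper_width: 0.0875
gripper_force: 0.0
```

Request:
drive_tool --increments '[[[1,0,0,-0.2,0],[1,0,0,-0.5,0],[1,0,0,-0.8,0],[1,0,0,-0.8,0]]]'

```text
time_s: 23.02
tcp_pos: [0.6076, -0.12, 0.2094]
eef_rot: [180.0, 0.3, 170.2]
contact_force: [0.3, 0.7, -0.8]
gripper_width: 0.0875
gripper_force: 0.0
```

Request:
drive_tool --increments '[[[1,0.15,0.3,0,0],[1,0.35,0.68,0,0],[1,0.503,0.984,0,0]]]'

```text
time_s: 23.4
tcp_pos: [0.5655, 0.008, 0.2052]
eef_rot: [-180.0, -0.1, 170.2]
contact_force: [1.3, 0.6, -0.1]
gripper_width: 0.0879
gripper_force: 0.0
```

Request:
drive_tool --increments '[[[1,0.17,0.33,0,0],[1,0.34,0.66,0,0],[1,0.503,0.984,0,0]]]'

```text
time_s: 23.78
tcp_pos: [0.5263, 0.1346, 0.2053]
eef_rot: [-180.0, -0.0, 170.2]
contact_force: [0.5, 0.9, 0.5]
gripper_width: 0.0876
gripper_force: 0.0
```

Request:
drive_tool --increments '[[[1,0.17,0.33,0,0],[1,0.34,0.66,0,0],[1,0.503,0.984,0,0]]]'

```text
time_s: 24.15
tcp_pos: [0.487, 0.2612, 0.2053]
eef_rot: [-180.0, -0.0, 170.2]
contact_force: [0.7, 0.8, -0.3]
gripper_width: 0.0872
gripper_force: 0.0
```

Request:
drive_tool --increments '[[[1,0.17,0.33,0,-0.02],[1,0.34,0.66,0.2,-0.045],[1,0.503,0.984,0.3,-0.07],[1,0.503,0.984,0.4,-0.083],[1,0.503,0.984,0.4,-0.083]]]'

```text
time_s: 24.78
tcp_pos: [0.4477, 0.3862, 0.1561]
eef_rot: [-179.9, -0.2, -159.9]
contact_force: [0.5, -0.7, 0.2]
gripper_width: 0.0875
gripper_force: 0.0
```

```bash
python3 - <<'E'
from h import *
s=r.get_state();m=camera_model("wrist");im=capture("wrist")[:,:,::-1].copy();print(s["tcp_pos"],s["eef_rot"],s["joints"])
p=proj("wrist",[[.4483,.3865,.052]],m)[0];cv2.circle(im,tuple(int(x) for x in p),6,(255,0,255),2);print(p)
a=im
b=capture("scene")[:,:,::-1];cv2.imwrite("pics/scene1.png",b)
crop("pics/scene1.png","pics/t.png",200,190,150,100,4);t=cv2.imread("pics/t.png")
a=cv2.resize(a[100:400,130:430],(400,400));t=t[:,:400]
cv2.imwrite("pics/m1.png",np.hstack([a,t]))
E
```

```text
[0.44766024 0.38620832 0.15612122] [-1.79888624e+02 -1.65102024e-01 -1.59947607e+02] [ 5.97019840e+01  1.65733475e+01 -1.63804879e+01 -2.32991128e-02
 -5.72443571e+01 -1.29636791e+02]
[278.77995488 209.72502396]
```

View pics/m1.png

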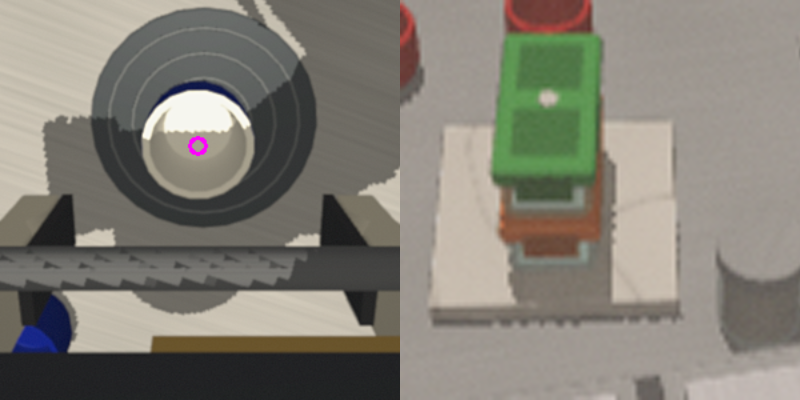

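The boxes are stacked squarely, green on top, and the white-lined bowl is centred under the jaws. Grasping it.

Request:
drive_tool --increments '[[[1,0,0,0.3,0],[1,0,0,0.6,0],[1,0,0,0.9,0],[1,0,0,1,0],[1,0,0,1,0]]]' --squeeze 15

```text
time_s: 25.5
tcp_pos: [0.4489, 0.3864, 0.0382]
eef_rot: [-180.0, -0.0, -160.0]
contact_force: [-0.3, 0.3, 0.5]
gripper_width: 0.0876
gripper_force: 0.0
```

Request:
drive_tool --increments '[[[1,0,0,0.03,0],[-1,0,0,0.03,0],[-1,0,0,0.03,0],[-1,0,0,0.03,0],[-1,0,0,0.03,0]]]'

```text
time_s: 26.12
tcp_pos: [0.4487, 0.3868, 0.0348]
eef_rot: [180.0, 0.0, -159.9]
contact_force: [-1.1, 0.3, 3.4]
gripper_width: 0.0625
gripper_force: 15.0
```

Request:
drive_tool --increments '[[[-1,0,0,-0.1,0],[-1,0,0,-0.3,0],[-1,0,0,-0.6,0],[-1,0,0,-0.9,0],[-1,0,0,-1,0]]]'

```text
time_s: 26.75
tcp_pos: [0.4492, 0.3875, 0.1573]
eef_rot: [179.9, 0.2, -159.9]
contact_force: [0.2, 0.2, -2.1]
gripper_width: 0.062
gripper_force: 15.0
```

Request:
drive_tool --increments '[[[-1,0.03,-0.1,0,0],[-1,0.1,-0.3,0,0],[-1,0.2,-0.6,0,0],[-1,0.3014,-0.885,0,0]]]'

```text
time_s: 27.25
tcp_pos: [0.4499, 0.2712, 0.1528]
eef_rot: [-179.9, -0.2, -160.0]
contact_force: [0.2, 0.4, -1.5]
gripper_width: 0.0619
gripper_force: 15.0
```

Request:
drive_tool --increments '[[[-1,0.1,-0.3,0,0],[-1,0.2,-0.6,0,0],[-1,0.3014,-0.885,0,0]]]'

```text
time_s: 27.62
tcp_pos: [0.452, 0.159, 0.153]
eef_rot: [-180.0, -0.2, -160.0]
contact_force: [0.6, 0.2, -0.9]
gripper_width: 0.0622
gripper_force: 15.0
```

Request:
drive_tool --increments '[[[-1,0.1,-0.3,0,0],[-1,0.2,-0.6,0,0],[-1,0.3014,-0.885,0,0]]]'

```text
time_s: 28.0
tcp_pos: [0.454, 0.0472, 0.1531]
eef_rot: [-180.0, -0.2, -160.0]
contact_force: [0.3, -0.4, -2.2]
gripper_width: 0.0622
gripper_force: 15.0
```

Request:
drive_tool --increments '[[[-1,0.1,-0.3,0,0],[-1,0.2,-0.6,0,0],[-1,0.3014,-0.885,0,0]]]'

```text
time_s: 28.38
tcp_pos: [0.4561, -0.0645, 0.1531]
eef_rot: [180.0, -0.1, -160.0]
contact_force: [0.1, -0.1, -1.5]
gripper_width: 0.0617
gripper_force: 15.0
```

Request:
drive_tool --increments '[[[-1,0.1,-0.3,0,0],[-1,0.2,-0.6,0,0],[-1,0.3014,-0.885,0,0]]]'

```text
time_s: 28.75
tcp_pos: [0.4584, -0.1762, 0.153]
eef_rot: [179.9, -0.1, -160.0]
contact_force: [0.4, -0.1, -2.7]
gripper_width: 0.0624
gripper_force: 15.0
```

Request:
drive_tool --increments '[[[-1,0.1,-0.3,0,0],[-1,0.2,-0.6,0,0],[-1,0.3014,-0.885,0,0]]]'

```text
time_s: 29.12
tcp_pos: [0.4607, -0.2879, 0.1529]
eef_rot: [179.9, -0.1, -160.0]
contact_force: [0.7, 0.3, -1.6]
gripper_width: 0.062
gripper_force: 15.0
```

Request:
drive_tool --increments '[[[-1,0.1,-0.3,0,0],[-1,0.2,-0.6,0,0],[-1,0.3014,-0.885,0,0],[-1,0.3014,-0.885,0,0],[-1,0.3014,-0.885,0,0]]]'

```text
time_s: 29.75
tcp_pos: [0.4636, -0.3983, 0.153]
eef_rot: [179.9, -0.1, -160.0]
contact_force: [0.9, 0.3, -1.6]
gripper_width: 0.0619
gripper_force: 15.0
```

Request:
drive_tool --increments '[[[-1,-0.008,0,0.25,0],[-1,-0.008,0,0.5,0],[-1,-0.008,0,0.72,0],[-1,-0.008,0,0.83,0],[-1,-0.008,0,0.83,0]]]'

```text
time_s: 30.38
tcp_pos: [0.4659, -0.3975, 0.0541]
eef_rot: [179.9, -0.1, -159.9]
contact_force: [0.8, -0.8, -1.6]
gripper_width: 0.0623
gripper_force: 15.0
```

Request:
drive_tool --increments '[[[-1,0,0,0.015,0],[-1,0,0,0.03,0],[-1,0,0,0.04,0],[-1,0,0,0.04,0]]]'

```text
time_s: 30.88
tcp_pos: [0.4666, -0.3982, 0.0502]
eef_rot: [-180.0, 0.0, -160.0]
contact_force: [-1.3, -1.3, -1.9]
gripper_width: 0.0622
gripper_force: 15.0
```

Request:
drive_tool --increments '[[[-1,0,0,0.015,0],[-1,0,0,0.03,0],[-1,0,0,0.035,0],[-1,0,0,0.035,0]]]'

```text
time_s: 31.38
tcp_pos: [0.4665, -0.3981, 0.0457]
eef_rot: [180.0, -0.0, -159.9]
contact_force: [0.2, 0.2, -1.5]
gripper_width: 0.062
gripper_force: 15.0
```

Request:
drive_tool --increments '[[[-1,0,0,0.01,0],[-1,0,0,0.01,0],[-1,0,0,0.01,0]]]'

```text
time_s: 31.75
tcp_pos: [0.4667, -0.3982, 0.0448]
eef_rot: [-180.0, 0.0, -159.9]
contact_force: [-1.1, 0.2, 1.1]
gripper_width: 0.0623
gripper_force: 15.0
```

Request:
drive_tool --increments '[[[1,0,0,-0.01,0],[1,0,0,-0.01,0],[1,0,0,-0.01,0],[1,0,0,-0.01,0]]]'

```text
time_s: 32.25
tcp_pos: [0.4666, -0.3981, 0.0458]
eef_rot: [180.0, -0.0, -159.9]
contact_force: [-0.0, -0.1, -0.4]
gripper_width: 0.087
gripper_force: 0.0
```

Request:
drive_tool --increments '[[[1,0,0,-0.2,0],[1,0,0,-0.6,0],[1,0,0,-1,0],[1,0,0,-1,0]]]'

```text
time_s: 32.75
tcp_pos: [0.4687, -0.3994, 0.1704]
eef_rot: [-179.6, 0.3, -159.9]
contact_force: [0.3, 1.2, -2.0]
gripper_width: 0.0876
gripper_force: 0.0
```

Request:
drive_tool --increments '[[[1,-0.15,0.24,-0.2,0],[1,-0.35,0.55,-0.25,0],[1,-0.5456,0.8656,-0.25,0]]]'

```text
time_s: 33.12
tcp_pos: [0.4926, -0.2771, 0.1959]
eef_rot: [-180.0, 0.0, -160.0]
contact_force: [0.5, -0.3, -1.1]
gripper_width: 0.0877
gripper_force: 0.0
```

Request:
drive_tool --increments '[[[1,-0.18,0.29,0,0],[1,-0.36,0.58,0,0],[1,-0.5456,0.8656,0,0]]]'

```text
time_s: 33.5
tcp_pos: [0.5182, -0.1567, 0.1953]
eef_rot: [180.0, -0.0, -160.0]
contact_force: [0.6, -0.3, -0.5]
gripper_width: 0.0878
gripper_force: 0.0
```

Request:
drive_tool --increments '[[[1,-0.18,0.29,0,0],[1,-0.36,0.58,0,0],[1,-0.5456,0.8656,0,0]]]'

```text
time_s: 33.88
tcp_pos: [0.544, -0.0367, 0.1953]
eef_rot: [180.0, -0.0, -159.9]
contact_force: [1.3, 0.6, 0.6]
gripper_width: 0.0875
gripper_force: 0.0
```

Request:
drive_tool --increments '[[[1,-0.18,0.29,0,0],[1,-0.36,0.58,0,0],[1,-0.5456,0.8656,0,0]]]'

```text
time_s: 34.25
tcp_pos: [0.5699, 0.0833, 0.1952]
eef_rot: [180.0, -0.0, -159.9]
contact_force: [-0.3, 0.9, -0.0]
gripper_width: 0.0877
gripper_force: 0.0
```

Request:
drive_tool --increments '[[[1,-0.18,0.29,0,0],[1,-0.36,0.58,0,0],[1,-0.5456,0.8656,0,0]]]'

```text
time_s: 34.62
tcp_pos: [0.5958, 0.2032, 0.1951]
eef_rot: [-180.0, -0.0, -159.9]
contact_force: [1.1, -0.7, -0.2]
gripper_width: 0.088
gripper_force: 0.0
```

Request:
drive_tool --increments '[[[1,-0.18,0.29,0.1,0],[1,-0.36,0.58,0.3,0],[1,-0.5456,0.8656,0.5,0],[1,-0.5456,0.8656,0.5,0],[1,-0.5456,0.8656,0.5,0]]]'

```text
time_s: 35.25
tcp_pos: [0.6216, 0.3218, 0.135]
eef_rot: [-180.0, -0.1, -159.9]
contact_force: [0.3, -0.8, -0.7]
gripper_width: 0.0877
gripper_force: 0.0
```

```bash
python3 - <<'E'
from h import *
s=r.get_state();m=camera_model("wrist");im=capture("wrist")[:,:,::-1].copy();print(s["tcp_pos"],s["eef_rot"])
p=proj("wrist",[[.6235,.3215,.046]],m)[0];cv2.circle(im,tuple(int(x) for x in p),6,(255,0,255),2);print(p)
np.save("m.npy",m,allow_pickle=True)
b=capture("scene")[:,:,::-1];cv2.imwrite("pics/scene2.png",b)
crop("pics/scene2.png","pics/t.png",95,180,100,100,4);t=cv2.imread("pics/t.png")
cv2.imwrite("pics/m2.png",np.hstack([cv2.resize(im[100:400,130:430],(400,400)),t]))
E
```

```text
[0.62158302 0.3217557  0.13503906] [-1.79966077e+02 -7.14920713e-02 -1.59928238e+02]
[277.23713002 217.26130989]
```

View pics/m2.png

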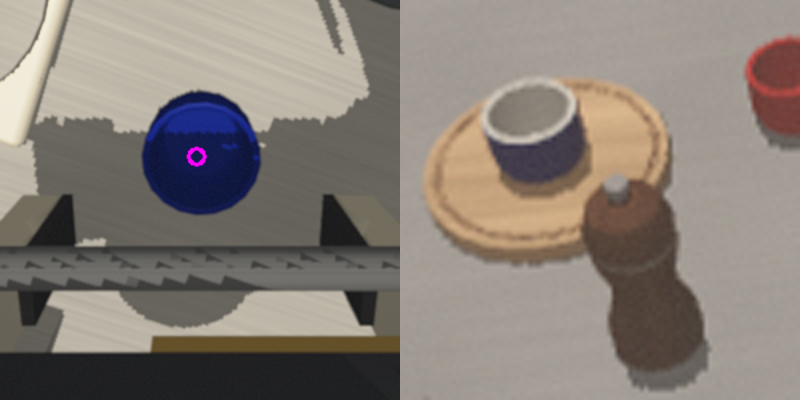

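```bash
python3 - <<'E'
from h import *
print(at("wrist",280.8,218.5,.046),at("scene",127.7,207.2,.062),at("scene",127.7,207.2,.062)-[.4655,-.398,0])
E
```

```text
[0.6245306 0.323994  0.046    ] [ 0.46454764 -0.39772789  0.062     ] [-0.00095236  0.00027211  0.062     ]
```

The white-lined bowl is within about 1 mm of the board's middle. The bowl under the jaws is cobalt inside and out, so it's the plain one, at (0.6245, 0.324).

Request:
drive_tool --increments '[[[1,-0.02,0.01,0.3,0],[1,-0.02,0.01,0.6,0],[1,-0.02,0.01,0.88,0],[1,-0.02,0.01,0.88,0],[1,-0.02,0.01,0.88,0]]]'

```text
time_s: 35.98
tcp_pos: [0.6248, 0.324, 0.0322]
eef_rot: [180.0, 0.1, -160.0]
contact_force: [0.1, -0.2, 0.2]
gripper_width: 0.0878
gripper_force: 0.0
```

Request:
drive_tool --increments '[[[-1,0,0,0,0],[-1,0,0,0,0],[-1,0,0,0,0],[-1,0,0,0,0],[-1,0,0,0,0]]]'

```text
time_s: 36.6
tcp_pos: [0.6239, 0.3242, 0.0308]
eef_rot: [180.0, 0.0, -159.9]
contact_force: [-2.2, 0.3, 5.5]
gripper_width: 0.0613
gripper_force: 15.0
```

Request:
drive_tool --increments '[[[-1,0,0,-0.1,0],[-1,0,0,-0.3,0],[-1,0,0,-0.6,0],[-1,0,0,-0.8,0],[-1,0,0,-0.8,0]]]'

```text
time_s: 37.22
tcp_pos: [0.6247, 0.3247, 0.1289]
eef_rot: [179.9, 0.2, -159.9]
contact_force: [-0.2, 0.4, -2.0]
gripper_width: 0.0608
gripper_force: 15.0
```

Request:
drive_tool --increments '[[[-1,0.05,-0.1,0,0],[-1,0.2,-0.35,0,0],[-1,0.389,-0.6365,0,0]]]'

```text
time_s: 37.6
tcp_pos: [0.6048, 0.2344, 0.1243]
eef_rot: [-180.0, -0.2, -159.9]
contact_force: [-0.2, -0.6, -1.4]
gripper_width: 0.0611
gripper_force: 15.0
```

Request:
drive_tool --increments '[[[-1,0.17,-0.28,0,0],[-1,0.3,-0.5,0,0],[-1,0.389,-0.6365,0,0],[-1,0.389,-0.6365,0.1,0],[-1,0.389,-0.6365,0.1,0]]]'

```text
time_s: 38.22
tcp_pos: [0.588, 0.1485, 0.1128]
eef_rot: [-180.0, -0.1, -160.0]
contact_force: [0.0, 0.6, -1.0]
gripper_width: 0.0611
gripper_force: 15.0
```

Request:
drive_tool --increments '[[[-1,0,0,0.2,0],[-1,0,0,0.37,0],[-1,0,0,0.45,0],[-1,0,0,0.45,0],[-1,0,0,0.45,0]]]'

```text
time_s: 38.85
tcp_pos: [0.589, 0.1489, 0.0609]
eef_rot: [-180.0, 0.1, -159.9]
contact_force: [0.1, 1.4, -0.7]
gripper_width: 0.0613
gripper_force: 15.0
```

Request:
drive_tool --increments '[[[-1,0,0,0.02,0],[-1,0,0,0.04,0],[-1,0,0,0.05,0],[-1,0,0,0.05,0]]]'

```text
time_s: 39.35
tcp_pos: [0.5884, 0.1484, 0.0541]
eef_rot: [-180.0, -0.0, -160.0]
contact_force: [0.0, 0.2, -1.7]
gripper_width: 0.0613
gripper_force: 15.0
```

Request:
drive_tool --increments '[[[-1,0,0,0.012,0],[-1,0,0,0.012,0],[-1,0,0,0.012,0]]]'

```text
time_s: 39.72
tcp_pos: [0.5885, 0.1485, 0.0528]
eef_rot: [-180.0, 0.0, -159.9]
contact_force: [-0.8, 0.2, 0.3]
gripper_width: 0.0618
gripper_force: 15.0
```

Request:
drive_tool --increments '[[[-1,0,0,0.005,0],[1,0,0,0,0],[1,0,0,0,0],[1,0,0,0,0],[1,0,0,0,0]]]'

```text
time_s: 40.35
tcp_pos: [0.5884, 0.1484, 0.0526]
eef_rot: [-180.0, -0.0, -160.0]
contact_force: [-0.6, -0.2, -0.7]
gripper_width: 0.087
gripper_force: 0.0
```

Request:
drive_tool --increments '[[[1,0,0,-0.2,0],[1,0,0,-0.5,0],[1,0,0,-0.9,0],[1,0,0,-1,0],[1,0,0,-1,0]]]'

```text
time_s: 40.98
tcp_pos: [0.5886, 0.1487, 0.1735]
eef_rot: [180.0, 0.1, -160.0]
contact_force: [-1.5, -0.6, -0.5]
gripper_width: 0.0873
gripper_force: 0.0
```

Request:
drive_tool --increments '[[[1,0.4,0.1,-0.5,0],[1,0.7,0.2,-0.5,0],[1,0.7,0.2,-0.5,0],[1,0.7,0.2,-0.5,0]]]'

```text
time_s: 41.48
tcp_pos: [0.5009, 0.1421, 0.2317]
eef_rot: [-180.0, -0.1, -159.9]
contact_force: [0.3, 0.5, 0.3]
gripper_width: 0.0872
gripper_force: 0.0
```

```bash
python3 - <<'E'
from h import *
for n in("scene","side"): cv2.imwrite(f"pics/{n}3.png",capture(n)[:,:,::-1])
a=cv2.resize(cv2.imread("pics/scene3.png")[170:290,95:415],None,fx=2.4,fy=2.4,interpolation=2)
b=cv2.resize(cv2.imread("pics/side3.png")[130:270,150:410],(768,310),interpolation=2)[:310]
cv2.imwrite("pics/end.png",np.vstack([a,b])[:600])
E
```

```text
(no output)
```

View pics/end.png

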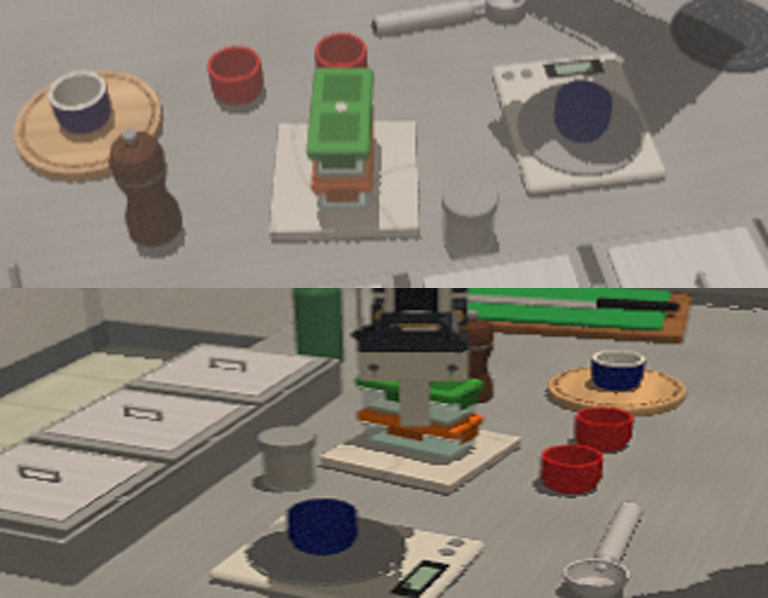

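```bash
python3 - <<'E'
from h import *
for n in("scene","side"):
    e=proj(n,[[.5885+.072*np.cos(a),.149+.072*np.sin(a),.022] for a in np.linspace(0,6.28,200)])
    k,o=((2.4,2.4),(95,170)) if n=="scene" else ((768/260,310/140),(150,130))
    e=(e-o)*k;print(n,e.min(0),e.max(0))
E
```

```text
scene [516.32564085  82.62968752] [644.44787678 174.74863259]
side [243.23950853 224.01690713] [405.62375358 291.90053457]
```

All four items are in place and upright, the grinder and jar stand where they were, and the arm is clear of everything. Handing in.

```bash
python3 -c "
from plant import job
print(job.close_job())"
```

```text
the job is handed in; nothing more can be done
None
```

The job is handed in after about 41 s of the 128 s, though the hand-in gave no verdict: green box stacked on orange on the marble, white-lined bowl on the board, plain bowl on the scale, all looking upright and centred in the last pictures, with the grinder and jar left alone.

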